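Set the stock tags on the fittings board

TASK

On the fittings board, push over with a fingertip whichever hinged tags are wrong, so that only the tags in front of the full bins lean back against their stops towards the bins with the round-disc face up, and the tags in front of the empty bins lean towards the robot with the straight-bar face up. Just nudge the tags over; do not lift, carry or shift the bins or anything else on or around the board.

Things in the scene. Friction and masses are not known exactly. Their poses are not given: they have to be found in the camera images.
- tag_a (a joint): tag of bin_a: aluminium leaf on a level hinge along the row, swings freely, past vertical falls to its stop. Value = lean from vertical, rad: +0.75 (stop) leans away from the robot to the bin, its face with the raised round disc (28 mm) uppermost; -0.75 (stop) leans towards the robot, its face with the raised straight bar (36 x 7 mm) uppermost.
- hinge_a (a point): middle of tag_a's hinge axis, 57 mm above the table. x axis: level, to the bin; y: along hinge and row; z up. Leaf: 46 mm wide, 55 mm from axis to free edge, 4 mm thick, 35 g, between two fixed cheeks (64 mm over all, 16 mm deep along x, tops 7 mm above this point). Tags are 125 mm apart along y; which bay is where in the row changes.
- tag_b (a joint): tag of bin_b: aluminium leaf on a level hinge along the row, swings freely, past vertical falls to its stop. Value = lean from vertical, rad: +0.75 (stop) leans away from the robot to the bin, its face with the raised round disc (28 mm) uppermost; -0.75 (stop) leans towards the robot, its face with the raised straight bar (36 x 7 mm) uppermost.
- hinge_b (a point): middle of tag_b's hinge axis, 57 mm above the table. x axis: level, to the bin; y: along hinge and row; z up. Leaf: 46 mm wide, 55 mm from axis to free edge, 4 mm thick, 35 g, between two fixed cheeks (64 mm over all, 16 mm deep along x, tops 7 mm above this point). Tags are 125 mm apart along y; which bay is where in the row changes.
- tag_c (a joint): tag of bin_c: aluminium leaf on a level hinge along the row, swings freely, past vertical falls to its stop. Value = lean from vertical, rad: +0.75 (stop) leans away from the robot to the bin, its face with the raised round disc (28 mm) uppermost; -0.75 (stop) leans towards the robot, its face with the raised straight bar (36 x 7 mm) uppermost.
- hinge_c (a point): middle of tag_c's hinge axis, 57 mm above the table. x axis: level, to the bin; y: along hinge and row; z up. Leaf: 46 mm wide, 55 mm from axis to free edge, 4 mm thick, 35 g, between two fixed cheeks (64 mm over all, 16 mm deep along x, tops 7 mm above this point). Tags are 125 mm apart along y; which bay is where in the row changes.
- tag_d (a joint): tag of bin_d: aluminium leaf on a level hinge along the row, swings freely, past vertical falls to its stop. Value = lean from vertical, rad: +0.75 (stop) leans away from the robot to the bin, its face with the raised round disc (28 mm) uppermost; -0.75 (stop) leans towards the robot, its face with the raised straight bar (36 x 7 mm) uppermost.
- hinge_d (a point): middle of tag_d's hinge axis, 57 mm above the table. x axis: level, to the bin; y: along hinge and row; z up. Leaf: 46 mm wide, 55 mm from axis to free edge, 4 mm thick, 35 g, between two fixed cheeks (64 mm over all, 16 mm deep along x, tops 7 mm above this point). Tags are 125 mm apart along y; which bay is where in the row changes.
- bin_a: loose open grey plastic bin, 100 x 100 mm, 50 mm high, walls 3 mm, origin under its centre, standing on the board 135 mm behind its tag's hinge (near wall 85 mm behind it). FULL: heaped with brass tube fittings, up to 55 mm high.
- bin_b: loose open grey plastic bin, 100 x 100 mm, 50 mm high, walls 3 mm, origin under its centre, standing on the board 135 mm behind its tag's hinge (near wall 85 mm behind it). FULL: heaped with steel tube fittings, up to 55 mm high.
- bin_c: loose open grey plastic bin, 100 x 100 mm, 50 mm high, walls 3 mm, origin under its centre, standing on the board 135 mm behind its tag's hinge (near wall 85 mm behind it). EMPTY.
- bin_d: loose open grey plastic bin, 100 x 100 mm, 50 mm high, walls 3 mm, origin under its centre, standing on the board 135 mm behind its tag's hinge (near wall 85 mm behind it). EMPTY.
- board: fixed plywood board 260 x 520 mm, 12 mm thick, carrying the row of four tags (robot side) and bins (far side); origin on the table, under the middle of the line of hinges; x towards the bins. It reaches 65 mm to the robot side of that line.
- coupling: loose brass coupling, 22 mm diameter, 32 mm high, standing on the board in a gap between two tags; origin under its centre. Bystander.
- vial: loose capped glass vial, 20 mm diameter, 42 mm high, standing on the board in a gap between two tags; origin under its centre. Bystander.
- plug: loose steel plug, 22 mm diameter, 26 mm high, standing on the board in a gap between two tags; origin under its centre. Bystander.
- wrench: loose steel wrench, 170 mm long, lying to the right of the board, near its robot-side corner; origin at its middle. Bystander.
- sample_bottle: loose clear bottle, 60 mm diameter, 130 mm high, to the left of the board; origin under its centre. Bystander.
- filter_capsule: loose white filter capsule, 68 mm diameter, 95 mm high, to the right of the board; origin under its centre. Bystander.
- flange: loose steel ring, 72 mm diameter, 14 mm high, to the left of the board; origin under its centre. Bystander.

How it is judged:
By the outcome, as a careful person would: the job done as asked, in the order asked, and still so for the second after the job is handed in, with the robot touching nothing.
It also fails if it takes over 38 s, if anything falls off the work surface, if the arm or the gripper's body presses on something with over 40 N, if the wrist force passes 120 N, or if a joint passes its speed limit or range.

ROBOT

A 7-joint arm with a two-finger parallel gripper is mounted at the origin on the work surface. World frame = base frame: x ahead of the robot, y to its left, z up, the work surface at z = 0. Lengths are in m, angles in rad, forces in N, time in s.
With the tool pointing down it reaches from about 0.425 to 1.025 m from the base axis. Payload 9.4 kg.
Tool frame: the origin (TCP) lies between the finger pads; the fingertips stand 22 mm ahead of it and the grasp point (between the pads) lies 3 mm ahead of it (ctrl.tip_reach is the distance from the TCP to the fingertips, in m); x points along the fingers, y is the direction in which the jaws open and shut, and the axes are right-handed (so a half turn about x gives the same grasp; the last joint's range is limited). The gripper opens to 93 mm and grips with 3 to 60 N. Pads are 15 mm wide; open, the fingers measure 128 mm over their backs; the gripper's body (75 mm by 188 mm) begins 65 mm behind the grasp point.
Start: joints at [1.067, 0.599, -0.003, 1.599, 0.002, 0.943, -0.08], TCP at [0.3, -0.66, 0.241] pointing down, gripper open.
Joint ranges: [-2.57, 2.57], [-0.35, 1.97], [-1.29, 1.29], [0.11, 2.56], [-1.05, 4.19], [0.11, 1.86], [-2.63, 2.63]. Speed limits (rad/s): [2.22, 2.22, 3.01, 3.01, 3.14, 3.14, 3.14].

INTERFACE

Orientations are given as a unit quaternion [w, x, y, z].
In Python, from plant import readout, imaging, job, ctrl gives the robot as it stands.
- The arm moves only by the tool move_arm, never from a script. Its argument "plan" is a list of rows, each an object of numbers: "x", "y", "z": the shift along the tool's x, y, z in mm; "wx", "wy", "wz": the turn, a rotation vector about the tool's x, y, z in units of 5 degrees (1.0 is 5 degrees); "gripper": the closure, from 0 (fully open) to 1 (shut). In form: [{"x": .., "y": .., "z": .., "wx": .., "wy": .., "wz": .., "gripper": ..}, ...]. A call has 1 to 5 rows; each row shifts and turns the commanded pose from where the row before left it, along the tool's axes as they then stand; what a row does not reach is not made up. A row lasts 1/10 s, in which the tool goes at most 50 mm and 8.59 degrees, less where a joint would pass 70% of its speed; a pose out of reach is approached as far as the arm can. A call is refused whole if a number of a shift passes 50 or a number of a turn 1, either way. A call with a gripper value outside its range is refused whole. The fingers move at their own pace and stop on an object; "grip_force" is the grip in N (left out, the last holds). Time passes only in rows, so rows that do not move let the fingers close. It gives the time, the measured TCP pose, the force and the opening at its end, in the units of the state.
- readout.get_obs(): the state, without advancing time (a new reading comes with each control period).
- imaging.capture(name): name is "scene" or "top" or "wrist"; returns a dict with "image" (400x640x3 uint8, red, green, blue), "fx", "fy", "cx", "cy" (pixels), "D" ([k1, k2, p1, p2, k3] as OpenCV has them; the pictures are not rectified), "R" (3x3) and "t" (3): a world point X has camera coordinates R X + t; the wrist camera has in their place "mount" (4x4, takes a point from camera to tool coordinates, whose origin is the TCP and whose axes are the tool frame's). Camera axes: x right, y down, z forward; pixel columns grow to the right and rows downward; lengths in m; the calibration is good to about 2 mm. A picture is of the moment at which its call begins: read the wrist's pose just before it. There is no depth.
- job.job_done(): hands the job in, once; it reports no verdict.
The state is a dict: "t": time; "qpos": joint angles; "joint_velocities": joint speeds; "joint_torque": joint torques, N m; "position": TCP position; "ee_rot": TCP orientation; "wrist_force": force on the tool from outside, world axes, zero at the start; "ft_torque": the same for the moment, N m; "opening": finger opening in m.
Only numpy, scipy, OpenCV 4.12 (cv2) and the standard library are available. Lean on these libraries where they do the work, as an engineer would, in place of code of your own. Each camera call takes 0.05 s, during which the arm holds its last target.

## Working session

There is one attempt and no reset: what is moved stays moved. The work goes in short steps, Python scripts to look and compute and a tool call to move; the robot and the scene stay as the last step left them, time stands still between calls to the robot, and variables do not carry over. Pictures are saved under pics/ and viewed, and the job is handed in when it is done.

Besides the shell and the picture viewer there is one more tool, called after "Call:" as name([rows], argument=value, ...), one row to a line, values as JSON. move_arm: Moves the arm, as the interface text tells. Its arguments: {"type":"object","properties":{"plan":{"type":"array","items":{"type":"object","properties":{"x":{"type":"number"},"y":{"type":"number"},"z":{"type":"number"},"wx":{"type":"number"},"wy":{"type":"number"},"wz":{"type":"number"},"gripper":{"type":"number"}}}},"grip_force":{"type":"number"}},"required":["plan"]}

```bash
mkdir -p pics; ls; python3 - <<'E'
from plant import readout, imaging
import cv2
print(readout.get_obs())
for n in ["scene","top"]:
    c=imaging.capture(n)
    cv2.imwrite(f"pics/{n}0.png",c["image"][:,:,::-1])
    print(n,c["fx"],c["fy"],c["cx"],c["cy"],c["D"],c["R"],c["t"])
E
```

```text
pics
{'t': 0.0, 'qpos': array([ 1.06727708,  0.60012287, -0.00254355,  1.60007573,  0.00180779,
        0.9428721 , -0.07981637]), 'joint_velocities': array([-1.31896569e-03,  1.25920301e-03, -9.69183816e-04, -6.46294658e-05,
        3.74868480e-04,  1.63969694e-03, -9.52717574e-04]), 'joint_torque': array([ 3.83649858e-04, -7.65055633e+01,  1.49726126e+00, -2.52349699e+01,
       -5.24179672e-02,  1.69609452e-02,  1.84938685e-04]), 'position': array([ 0.29994816, -0.65958406,  0.23978089]), 'ee_rot': array([-0.14927977, -0.69090272, -0.15027366,  0.69122124]), 'wrist_force': array([ 0.88502089, -0.33130011,  0.14460389]), 'ft_torque': array([ 0.00729523, -0.01375502,  0.02852255]), 'opening': 0.09294930279965889}
scene 485.62862586607224 485.62862586607224 322.59279688157795 200.4518178797183 [0.04333619 0.         0.         0.         0.        ] [[-0.79326771  0.608782   -0.01052717]
 [ 0.51648421  0.6636426  -0.54113081]
 [-0.32244442 -0.43469871 -0.84087254]] [ 0.45032186 -0.26236278  1.50719044]
top 509.9088398624788 509.9088398624788 323.2892460581174 193.83294336797687 [0.01013926 0.         0.         0.         0.        ] [[ 2.81302122e-02 -9.99604231e-01 -2.69182054e-04]
 [-9.90967536e-01 -2.78518392e-02 -1.31177809e-01]
 [ 1.31118396e-01  3.95681029e-03 -9.91358820e-01]] [-0.02281861  0.58386115  1.31413728]
```

View pics/scene0.png

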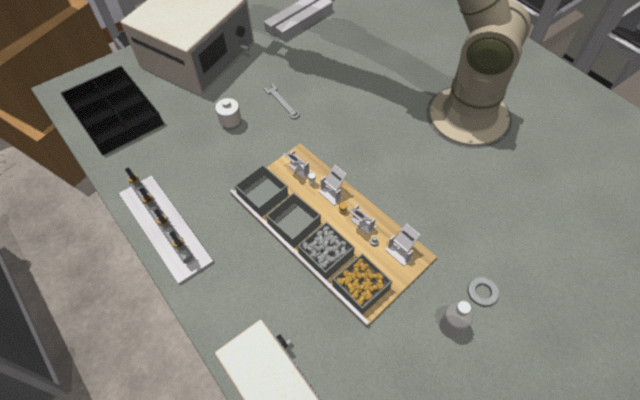

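View pics/top0.png

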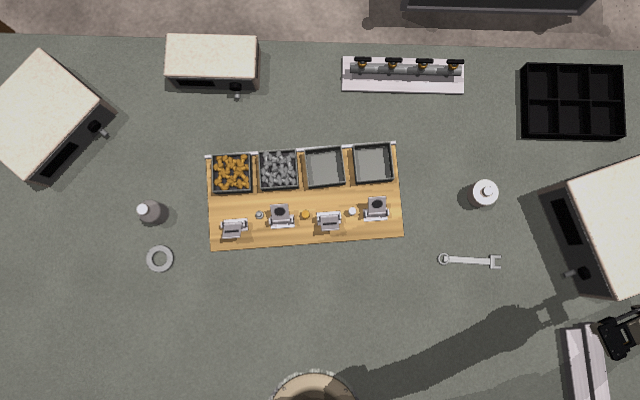

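```bash
python3 - <<'E'
import cv2
a=cv2.imread("pics/top0.png")[135:260,195:415]
cv2.imwrite("pics/top0c.png",cv2.resize(a,None,fx=3.6,fy=3.6,interpolation=cv2.INTER_CUBIC))
a=cv2.imread("pics/scene0.png")[135:330,225:445]
cv2.imwrite("pics/scene0c.png",cv2.resize(a,None,fx=3,fy=3,interpolation=cv2.INTER_CUBIC))
E
```

```text
(no output)
```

View pics/top0c.png

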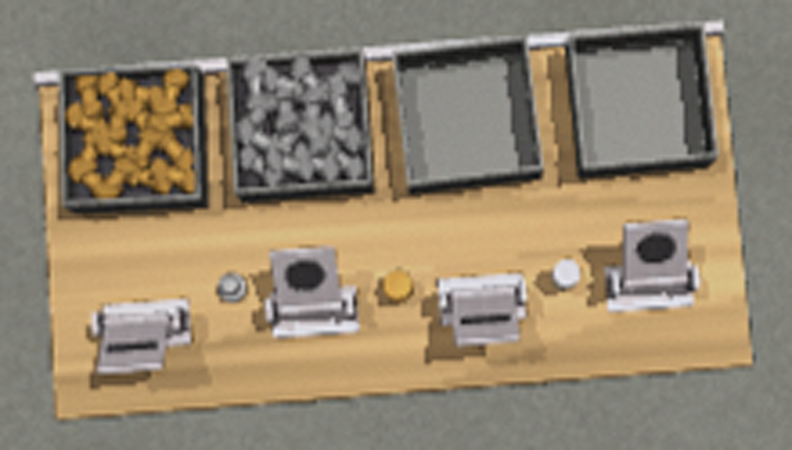

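View pics/scene0c.png

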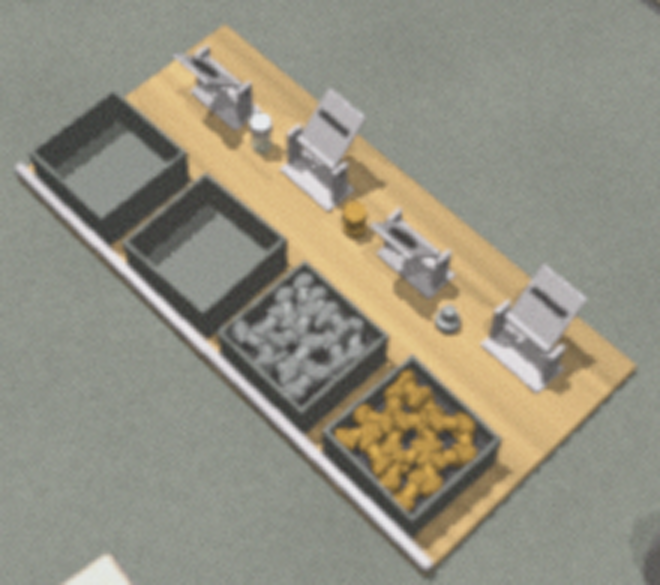

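```bash
cat > h.py <<'E'
import numpy as np, cv2
from plant import imaging, readout
def w(c,uv,z):
    K=np.array([[c["fx"],0,c["cx"]],[0,c["fy"],c["cy"]],[0,0,1]])
    p=cv2.undistortPoints(np.array([[uv]],float),K,np.array(c["D"]))[0,0]
    R=np.array(c["R"]);d=R.T@[p[0],p[1],1];o=-R.T@np.array(c["t"])
    return o+d*(z-o[2])/d[2]
def px(c,X):
    K=np.array([[c["fx"],0,c["cx"]],[0,c["fy"],c["cy"]],[0,0,1]])
    return cv2.projectPoints(np.array([X],float),cv2.Rodrigues(np.array(c["R"]))[0],np.array(c["t"]),K,np.array(c["D"]))[0].reshape(-1,2)
E
python3 - <<'E'
from h import *
np.set_printoptions(precision=4,suppress=True)
c=imaging.capture("top")
f=lambda u,v,z:w(c,(195+(u+.5)/3.6-.5,135+(v+.5)/3.6-.5),z)
cl=f(58,418,.012);cr=f(752,363,.012);fl=f(40,85,.012);fr=f(722,30,.012)
print(cl,cr,np.linalg.norm(cl-cr),fl,fr)
n=cl-cr;y=n/np.linalg.norm(n);x=np.array([y[1],-y[0],0]);print('yaw',np.degrees(np.arctan2(x[1],x[0])))
o=(cl+cr)/2+.065*x
for i,k in zip("a b c d".split(),(1.5,.5,-.5,-1.5)): print(i,o+k*.125*y)
ea=[f(98,368,.097),f(162,372,.097)];ed=[f(625,225,.097),f(688,221,.097)]
print(ea,ed)
print('a from edge',sum(ea)/2+.0375*x,'d',sum(ed)/2-.0375*x)
s=imaging.capture("scene")
im=c["image"].copy();sm=s["image"].copy()
for nm,k,sg in(("a",1.5,-1),("b",.5,1),("c",-.5,-1),("d",-1.5,1)):
    h=o+k*.125*y;h[2]=.057
    P=[h+.032*y*a+np.array([0,0,.007]) for a in(1,-1)]+[h+.023*y*a+sg*.0375*x+np.array([0,0,.0402]) for a in(1,-1)]
    for cc,I in((c,im),(s,sm)):
        for p in px(cc,P): cv2.circle(I,tuple(np.round(p*16).astype(int).tolist()),8,(255,0,0),-1,shift=4)
cv2.imwrite("pics/ov1.png",cv2.resize(im[135:260,195:415],None,fx=3.6,fy=3.6)[:,:,::-1])
cv2.imwrite("pics/ov2.png",cv2.resize(sm[135:330,225:445],None,fx=3,fy=3)[:,:,::-1])
E
```

```text
[0.4265 0.2891 0.012 ] [ 0.4815 -0.224   0.012 ] 0.5160613156358765 [0.6767 0.3171 0.012 ] [ 0.7338 -0.1993  0.012 ]
yaw 6.1217475195494675
a [0.4986 0.2259 0.012 ]
b [0.5119 0.1016 0.012 ]
c [ 0.5253 -0.0227  0.012 ]
d [ 0.5386 -0.147   0.012 ]
[array([0.4606, 0.2446, 0.097 ]), array([0.459 , 0.1999, 0.097 ])] [array([ 0.5713, -0.1208,  0.097 ]), array([ 0.5754, -0.1651,  0.097 ])]
a from edge [0.4971 0.2262 0.097 ] d [ 0.536  -0.1469  0.097 ]
```

View pics/ov1.png

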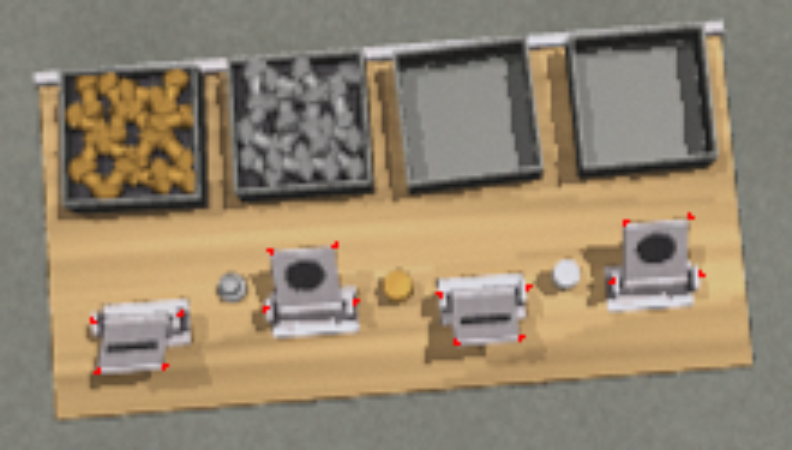

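View pics/ov2.png

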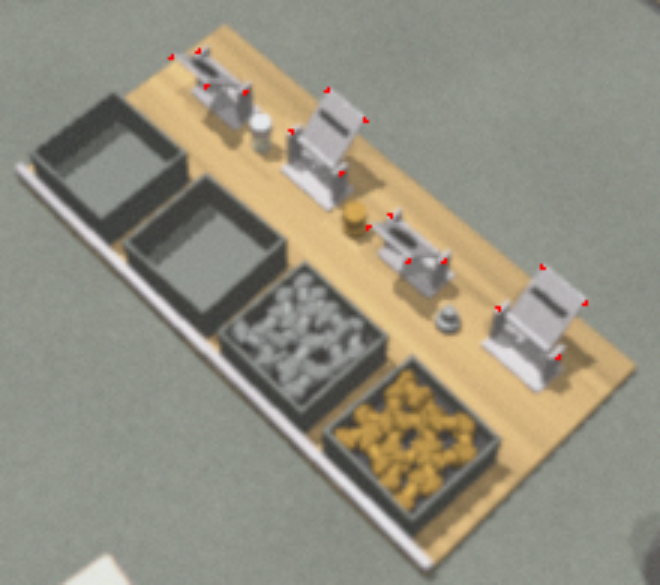

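```bash
cat >> h.py <<'E'
from scipy.spatial.transform import Rotation as Ro
def state():
    o=readout.get_obs();q=o["ee_rot"];R=Ro.from_quat([q[1],q[2],q[3],q[0]]).as_matrix()
    return np.array(o["position"]),R,o
E
python3 - <<'E'
from h import *
np.set_printoptions(precision=3,suppress=True)
p,R,o=state();print(o["t"],p,"\n",R)
x=np.array([np.cos(np.radians(5.5)),np.sin(np.radians(5.5)),0]);y=np.array([-x[1],x[0],0])
# signed angle about tool x from tool y to row dir
for Y in(y,-y,x,-x): print(np.degrees(np.arctan2(np.dot(Y,R[:,2]),np.dot(Y,R[:,1]))))
hd=np.array([.537,-.147,0]); T=hd+.062*x; T[2]=.24
print(T,R.T@(T-p)*1000)
E
```

```text
0.2 [ 0.3  -0.66  0.24] 
 [[-0.     0.414 -0.91 ]
 [ 0.001 -0.91  -0.414]
 [-1.    -0.001  0.   ]]
-161.04343396014042
18.956566039859588
-71.04345263228471
108.95654736771529
[ 0.599 -0.141  0.24 ] [   0.37  -348.467 -486.63 ]
```

Call:
move_arm([
  {"y": -25,"z": -35,"gripper": 1},
  {"y": -25,"z": -35,"gripper": 1},
  {"y": -25,"z": -35,"gripper": 1},
  {"y": -25,"z": -35,"gripper": 1},
  {"y": -25,"z": -35,"gripper": 1},
], grip_force=10)

```text
$.plan[0]: bad value
```

Call:
move_arm([
  {"y": -25,"z": -35,"gripper": 1},
  {"y": -25,"z": -35,"gripper": 1},
  {"y": -25,"z": -35,"gripper": 1},
  {"y": -25,"z": -35,"gripper": 1},
  {"y": -25,"z": -35,"gripper": 1},
])

```text
$.plan[0]: bad value
```

Call:
move_arm([
  {"y": -25,"z": -35,"gripper": 1},
  {"y": -25,"z": -35,"gripper": 1},
  {"y": -25,"z": -35,"gripper": 1},
  {"y": -25,"z": -35,"gripper": 1},
])

```text
$.plan[0]: bad value
```

Call:
move_arm([
  {"wx": 0.95,"gripper": 1},
  {"wx": 0.95,"gripper": 1},
  {"wx": 0.95,"gripper": 1},
  {"wx": 0.95,"gripper": 1},
  {"gripper": 1},
])

```text
$.plan[0]: bad value
```

```bash
cat > rep.py <<'E'
from h import *
import sys
np.set_printoptions(precision=3,suppress=True)
n=sys.argv[1]
p,R,o=state();print(o["t"],p,o["opening"],o["wrist_force"],"\n",R)
x=np.array([np.cos(np.radians(5.5)),np.sin(np.radians(5.5)),0])
for nm,h,dx in(("d",np.array([.537,-.147,0]),.062),("a",np.array([.497,.226,0]),-.065)):
    T=h+dx*x;T[2]=.102;print(nm,T,R.T@(T-p)*1000)
for k in sys.argv[2:]:
    c=imaging.capture(k);im=c["image"]
    im=im[135:260,195:415] if k=="top" else im[135:330,225:445] if k=="scene" else im
    cv2.imwrite(f"pics/{n}_{k}.png",cv2.resize(im,None,fx=1 if k=="wrist" else 3,fy=1 if k=="wrist" else 3,interpolation=cv2.INTER_CUBIC)[:,:,::-1])
E
python3 rep.py m1 wrist top
```

```text
0.2 [ 0.3  -0.66  0.24] 0.09283078000729546 [-0.965 -0.634 -0.165] 
 [[-0.     0.414 -0.91 ]
 [ 0.001 -0.91  -0.414]
 [-1.    -0.001  0.   ]]
d [ 0.599 -0.141  0.102] [ 138.37  -348.338 -486.641]
a [0.432 0.22  0.102] [ 138.744 -745.686 -484.541]
```

Call:
move_arm([
  {"x": 0,"y": -25,"z": -35,"wx": 0,"wy": 0,"wz": 0,"gripper": 1},
  {"x": 0,"y": -25,"z": -35,"wx": 0,"wy": 0,"wz": 0,"gripper": 1},
  {"x": 0,"y": -25,"z": -35,"wx": 0,"wy": 0,"wz": 0,"gripper": 1},
  {"x": 0,"y": -25,"z": -35,"wx": 0,"wy": 0,"wz": 0,"gripper": 1},
  {"x": 0,"y": -25,"z": -35,"wx": 0,"wy": 0,"wz": 0,"gripper": 1},
], grip_force=10)

```text
t: 0.8
position: [0.4083, -0.4722, 0.2407]
ee_rot: [0.15, 0.691, 0.15, -0.691]
wrist_force: [0.6, -0.7, 0.7]
opening: 0.0574
```

Call:
move_arm([
  {"x": 0,"y": -25,"z": -35,"wx": 0,"wy": 0,"wz": 0,"gripper": 1},
  {"x": 0,"y": -25,"z": -35,"wx": 0,"wy": 0,"wz": 0,"gripper": 1},
  {"x": 0,"y": -25,"z": -35,"wx": 0,"wy": 0,"wz": 0,"gripper": 1},
  {"x": 0,"y": -25,"z": -35,"wx": 0,"wy": 0,"wz": 0,"gripper": 1},
  {"x": 0,"y": -25,"z": -35,"wx": 0,"wy": 0,"wz": 0,"gripper": 1},
])

```text
t: 1.3
position: [0.5159, -0.286, 0.2408]
ee_rot: [0.15, 0.691, 0.15, -0.691]
wrist_force: [1.0, 0.0, 0.3]
opening: 0.0177
```

Call:
move_arm([
  {"x": 0,"y": -25,"z": -35,"wx": 0,"wy": 0,"wz": 0,"gripper": 1},
  {"x": 0,"y": -25,"z": -35,"wx": 0,"wy": 0,"wz": 0,"gripper": 1},
  {"x": 0,"y": -25,"z": -35,"wx": 0,"wy": 0,"wz": 0,"gripper": 1},
  {"x": 0,"y": -25,"z": -35,"wx": 0,"wy": 0,"wz": 0,"gripper": 1},
])

```text
t: 1.7
position: [0.602, -0.1369, 0.2408]
ee_rot: [0.15, 0.691, 0.15, -0.691]
wrist_force: [1.2, -0.5, -0.2]
opening: 0.0005
```

Call:
move_arm([
  {"x": 0,"y": 0,"z": 0,"wx": 0.95,"wy": 0,"wz": 0,"gripper": 1},
  {"x": 0,"y": 0,"z": 0,"wx": 0.95,"wy": 0,"wz": 0,"gripper": 1},
  {"x": 0,"y": 0,"z": 0,"wx": 0.95,"wy": 0,"wz": 0,"gripper": 1},
  {"x": 0,"y": 0,"z": 0,"wx": 0.95,"wy": 0,"wz": 0,"gripper": 1},
  {"x": 0,"y": 0,"z": 0,"wx": 0,"wy": 0,"wz": 0,"gripper": 1},
])

```text
t: 2.2
position: [0.6013, -0.1384, 0.2406]
ee_rot: [-0.033, -0.706, -0.033, 0.706]
wrist_force: [0.8, -0.6, -0.4]
opening: 0.0006
```

```bash
python3 rep.py m1 wrist top
```

```text
2.2 [ 0.601 -0.138  0.241] 0.0005510649581806908 [ 0.794 -0.639 -0.423] 
 [[-0.     0.094 -0.996]
 [-0.    -0.996 -0.094]
 [-1.     0.     0.   ]]
d [ 0.599 -0.141  0.102] [138.585   2.425   2.794]
a [0.432 0.22  0.102] [ 138.533 -372.46   134.52 ]
```

View pics/m1_wrist.png

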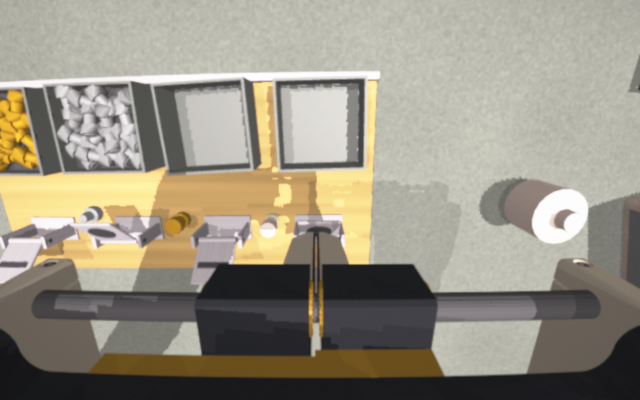

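View pics/m1_top.png

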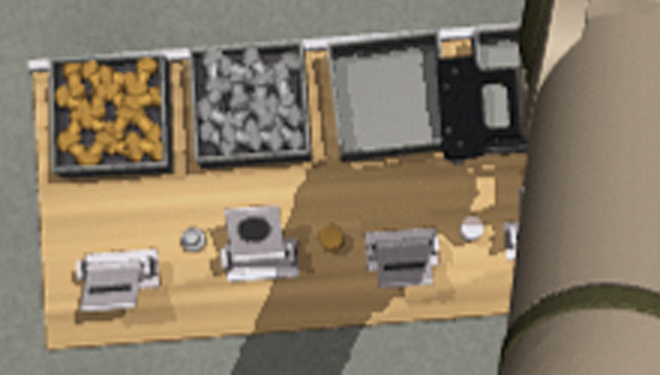

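Call:
move_arm([
  {"x": 30,"y": 2,"z": 0,"wx": 0,"wy": 0,"wz": 0,"gripper": 1},
  {"x": 40,"y": 0,"z": 0,"wx": 0,"wy": 0,"wz": 0,"gripper": 1},
  {"x": 40,"y": 0,"z": 0,"wx": 0,"wy": 0,"wz": 0,"gripper": 1},
  {"x": 28,"y": 0,"z": 0,"wx": 0,"wy": 0,"wz": 0,"gripper": 1},
  {"x": 0,"y": 0,"z": 0,"wx": 0,"wy": 0,"wz": 0,"gripper": 1},
])

```text
t: 2.8
position: [0.5993, -0.1401, 0.0991]
ee_rot: [-0.034, -0.704, -0.035, 0.708]
wrist_force: [0.7, 0.2, 0.3]
opening: 0.0008
```

```bash
python3 rep.py m2 wrist scene
```

```text
2.8 [ 0.599 -0.14   0.099] 0.0007661319031666158 [0.656 0.176 0.294] 
 [[-0.006  0.097 -0.995]
 [ 0.001 -0.995 -0.097]
 [-1.    -0.002  0.006]]
d [ 0.599 -0.141  0.102] [-2.881  0.881  0.724]
a [0.432 0.22  0.102] [  -1.411 -374.381  131.367]
```

View pics/m2_wrist.png

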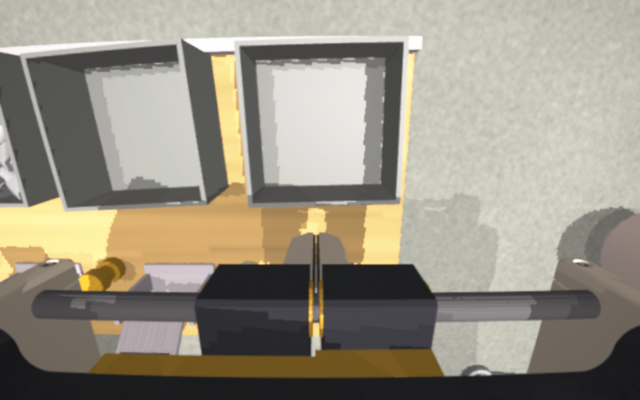

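View pics/m2_scene.png

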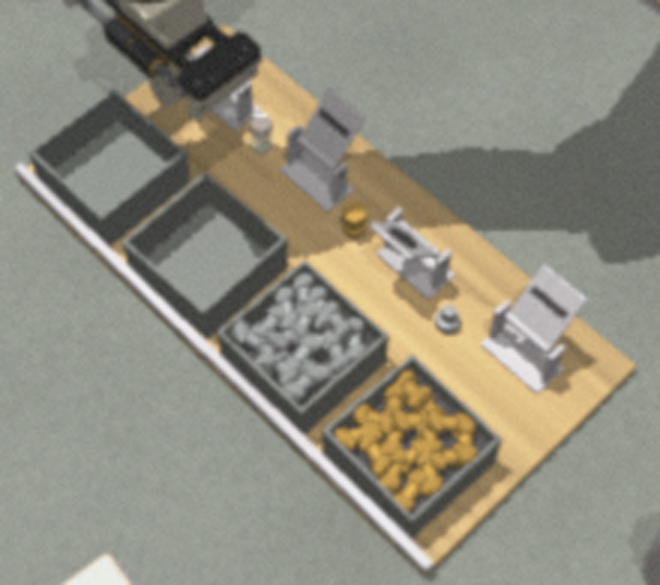

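Call:
move_arm([
  {"x": 0,"y": 0,"z": 13,"wx": 0,"wy": 0,"wz": 0,"gripper": 1},
  {"x": 0,"y": 0,"z": 13,"wx": 0,"wy": 0,"wz": 0,"gripper": 1},
  {"x": 0,"y": 0,"z": 13,"wx": 0,"wy": 0,"wz": 0,"gripper": 1},
  {"x": 0,"y": 0,"z": 13,"wx": 0,"wy": 0,"wz": 0,"gripper": 1},
  {"x": 0,"y": 0,"z": 13,"wx": 0,"wy": 0,"wz": 0,"gripper": 1},
])

```text
t: 3.4
position: [0.5354, -0.1469, 0.1032]
ee_rot: [0.034, 0.706, 0.034, -0.706]
wrist_force: [-0.6, -0.1, -0.2]
opening: 0.001
```

```bash
python3 rep.py m3 scene
```

```text
3.4 [ 0.535 -0.147  0.103] 0.0009949587293420106 [-0.577 -0.055 -0.175] 
 [[ 0.     0.095 -0.995]
 [-0.    -0.995 -0.095]
 [-1.     0.    -0.   ]]
d [ 0.599 -0.141  0.102] [  1.181   0.189 -63.555]
a [0.432 0.22  0.102] [   1.047 -374.801   67.873]
```

View pics/m3_scene.png

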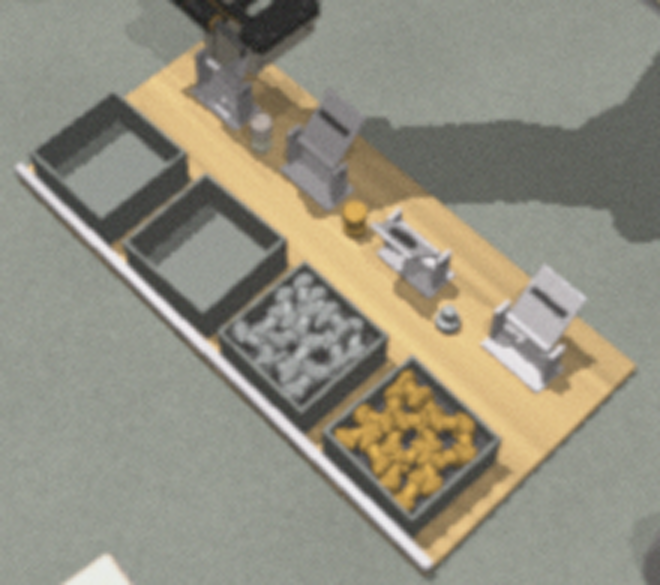

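Call:
move_arm([
  {"x": 0,"y": 0,"z": -15,"wx": 0,"wy": 0,"wz": 0,"gripper": 1},
  {"x": -40,"y": 0,"z": 0,"wx": 0,"wy": 0,"wz": 0,"gripper": 1},
  {"x": -45,"y": 0,"z": 0,"wx": 0,"wy": 0,"wz": 0,"gripper": 1},
  {"x": -15,"y": 0,"z": 0,"wx": 0,"wy": 0,"wz": 0,"gripper": 1},
  {"x": 0,"y": 0,"z": 0,"wx": 0,"wy": 0,"wz": 0,"gripper": 1},
])

```text
t: 3.95
position: [0.5527, -0.1456, 0.2051]
ee_rot: [0.034, 0.708, 0.033, -0.705]
wrist_force: [0.7, 0.6, -0.2]
opening: 0.0005
```

Call:
move_arm([
  {"x": 0,"y": -42,"z": 9,"wx": 0,"wy": 0,"wz": 0,"gripper": 1},
  {"x": 0,"y": -42,"z": 9,"wx": 0,"wy": 0,"wz": 0,"gripper": 1},
  {"x": 0,"y": -42,"z": 9,"wx": 0,"wy": 0,"wz": 0,"gripper": 1},
  {"x": 0,"y": -42,"z": 9,"wx": 0,"wy": 0,"wz": 0,"gripper": 1},
  {"x": 0,"y": -42,"z": 9,"wx": 0,"wy": 0,"wz": 0,"gripper": 1},
])

```text
t: 4.45
position: [0.4854, 0.0608, 0.2014]
ee_rot: [-0.034, -0.706, -0.033, 0.707]
wrist_force: [0.3, 1.2, -0.3]
opening: 0.0004
```

Call:
move_arm([
  {"x": 0,"y": -42,"z": 9,"wx": 0,"wy": 0,"wz": 0,"gripper": 1},
  {"x": 0,"y": -42,"z": 9,"wx": 0,"wy": 0,"wz": 0,"gripper": 1},
  {"x": 0,"y": -42,"z": 9,"wx": 0,"wy": 0,"wz": 0,"gripper": 1},
  {"x": 0,"y": -39,"z": 9,"wx": 0,"wy": 0,"wz": 0,"gripper": 1},
  {"x": 0,"y": 0,"z": 0,"wx": 0,"wy": 0,"wz": 0,"gripper": 1},
])

```text
t: 4.95
position: [0.433, 0.2254, 0.2014]
ee_rot: [-0.036, -0.706, -0.037, 0.707]
wrist_force: [-0.3, -0.2, -0.1]
opening: 0.0005
```

```bash
python3 rep.py m4 top scene
```

```text
4.95 [0.433 0.225 0.201] 0.0005173431539314914 [-0.346 -0.192 -0.063] 
 [[-0.002  0.103 -0.995]
 [ 0.001 -0.995 -0.103]
 [-1.    -0.001  0.002]]
d [ 0.599 -0.141  0.102] [  98.697  381.691 -127.268]
a [0.432 0.22  0.102] [99.382  5.637  1.08 ]
```

View pics/m4_top.png

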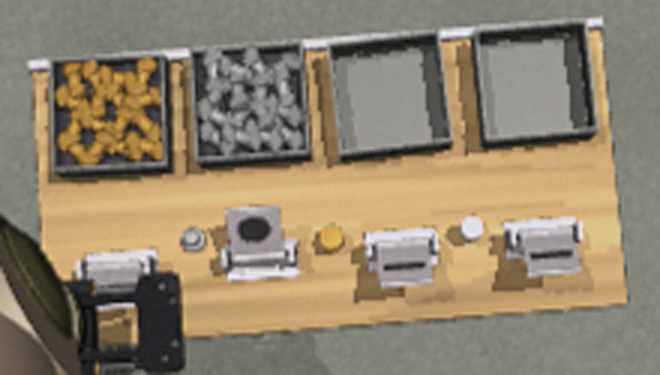

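View pics/m4_scene.png

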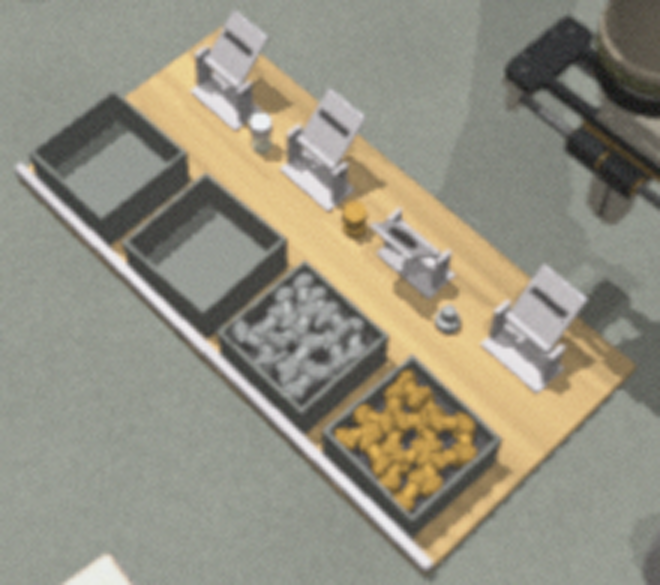

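Call:
move_arm([
  {"x": 25,"y": 5,"z": 5,"wx": 0,"wy": 0,"wz": 0,"gripper": 1},
  {"x": 40,"y": 0,"z": 0,"wx": 0,"wy": 0,"wz": 0,"gripper": 1},
  {"x": 35,"y": 0,"z": 0,"wx": 0,"wy": 0,"wz": 0,"gripper": 1},
  {"x": 0,"y": 0,"z": 0,"wx": 0,"wy": 0,"wz": 0,"gripper": 1},
])

```text
t: 5.45
position: [0.4294, 0.212, 0.0991]
ee_rot: [-0.034, -0.704, -0.031, 0.709]
wrist_force: [-0.4, -0.2, 0.0]
opening: 0.0003
```

```bash
python3 rep.py m5 wrist scene
```

```text
5.45 [0.429 0.212 0.099] 0.0003357796046172565 [-0.369 -0.207  0.02 ] 
 [[-0.006  0.093 -0.996]
 [-0.004 -0.996 -0.093]
 [-1.     0.004  0.006]]
d [ 0.599 -0.141  0.102] [  -2.344  367.239 -135.84 ]
a [0.432 0.22  0.102] [-2.949 -7.466 -3.603]
```

View pics/m5_wrist.png

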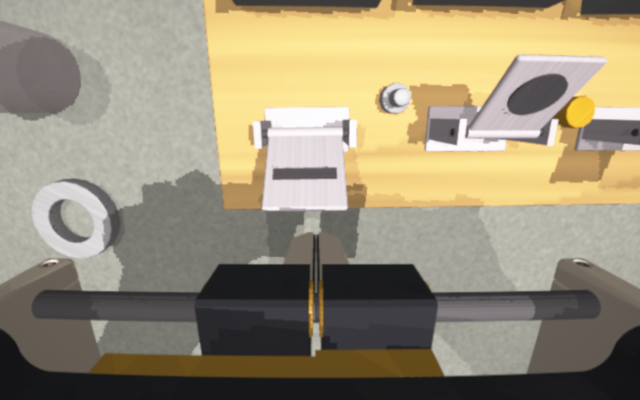

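View pics/m5_scene.png

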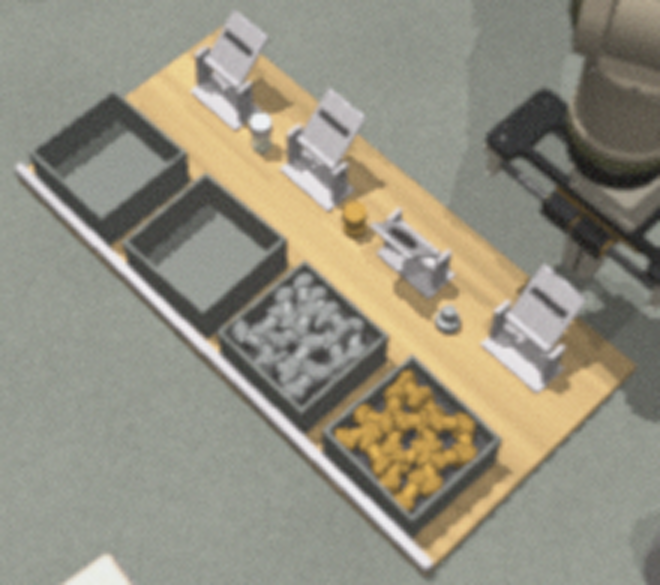

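Call:
move_arm([
  {"x": 0,"y": -7,"z": -10,"wx": 0,"wy": 0,"wz": 0,"gripper": 1},
  {"x": 0,"y": 0,"z": -15,"wx": 0,"wy": 0,"wz": 0,"gripper": 1},
  {"x": 0,"y": 0,"z": -15,"wx": 0,"wy": 0,"wz": 0,"gripper": 1},
  {"x": 0,"y": 0,"z": -15,"wx": 0,"wy": 0,"wz": 0,"gripper": 1},
  {"x": 0,"y": 0,"z": -15,"wx": 0,"wy": 0,"wz": 0,"gripper": 1},
])

```text
t: 6.05
position: [0.5022, 0.2294, 0.1049]
ee_rot: [0.033, 0.708, 0.034, -0.705]
wrist_force: [-0.1, 0.3, 0.8]
opening: 0.0004
```

```bash
python3 rep.py m6 wrist scene
```

```text
6.05 [0.502 0.229 0.105] 0.0004076929191074289 [-0.15   0.286  0.756] 
 [[ 0.003  0.095 -0.995]
 [ 0.002 -0.995 -0.095]
 [-1.    -0.001 -0.003]]
d [ 0.599 -0.141  0.102] [  2.541 377.92  -60.889]
a [0.432 0.22  0.102] [ 2.643  2.92  70.51 ]
```

View pics/m6_wrist.png

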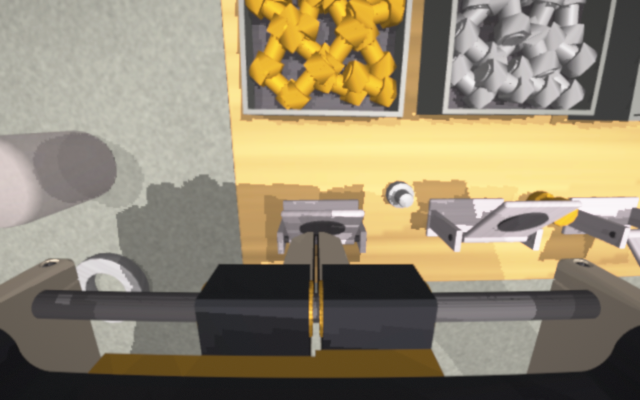

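View pics/m6_scene.png

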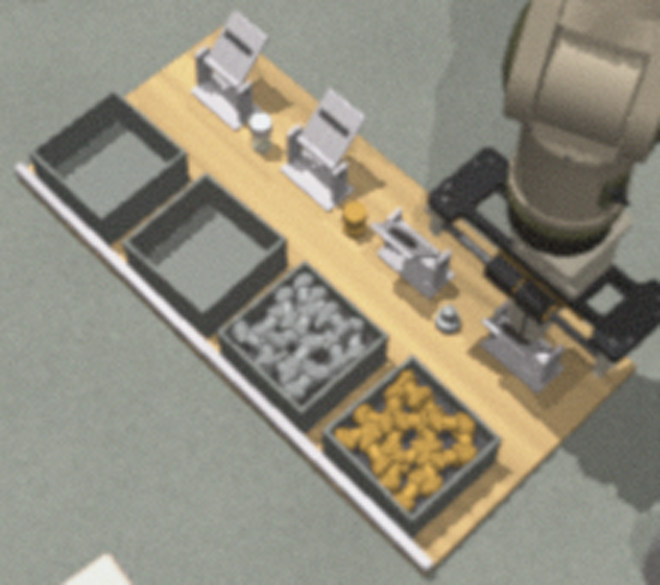

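Tag a has fallen to the bin with its disc up. I'm backing the finger off and lifting it clear.

Call:
move_arm([
  {"x": 0,"y": 0,"z": 20,"wx": 0,"wy": 0,"wz": 0,"gripper": 1},
  {"x": -35,"y": 0,"z": 15,"wx": 0,"wy": 0,"wz": 0,"gripper": 1},
  {"x": -45,"y": 0,"z": 0,"wx": 0,"wy": 0,"wz": 0,"gripper": 1},
  {"x": -45,"y": 0,"z": 0,"wx": 0,"wy": 0,"wz": 0,"gripper": 1},
  {"x": 0,"y": 45,"z": 10,"wx": 0,"wy": 0,"wz": 0,"gripper": 1},
])

```text
t: 6.65
position: [0.4623, 0.1854, 0.2338]
ee_rot: [0.034, 0.71, 0.039, -0.702]
wrist_force: [0.9, -1.2, -0.8]
opening: 0.0006
```

Call:
move_arm([
  {"x": 0,"y": 45,"z": 0,"wx": 0,"wy": 0,"wz": 0,"gripper": 1},
  {"x": 0,"y": 45,"z": 0,"wx": 0,"wy": 0,"wz": 0,"gripper": 1},
  {"x": 0,"y": 45,"z": 0,"wx": 0,"wy": 0,"wz": 0,"gripper": 1},
  {"x": 0,"y": 45,"z": 0,"wx": 0,"wy": 0,"wz": 0,"gripper": 1},
  {"x": 0,"y": 0,"z": 0,"wx": 0,"wy": 0,"wz": 0,"gripper": 1},
])

```text
t: 7.15
position: [0.4762, -0.0055, 0.2289]
ee_rot: [0.031, 0.707, 0.03, -0.706]
wrist_force: [-0.0, 0.1, 0.1]
opening: 0.0004
```

```bash
python3 rep.py m7 top scene; python3 -c "
from h import *
cv2.imwrite('pics/topfull.png',imaging.capture('top')['image'][:,:,::-1])"
```

```text
7.15 [ 0.476 -0.006  0.229] 0.00038034198634198375 [-0.042  0.137  0.07 ] 
 [[ 0.002  0.087 -0.996]
 [-0.002 -0.996 -0.087]
 [-1.     0.002 -0.002]]
d [ 0.599 -0.141  0.102] [ 127.381  145.393 -110.064]
a [0.432 0.22  0.102] [ 126.509 -228.499   24.453]
```

View pics/m7_top.png

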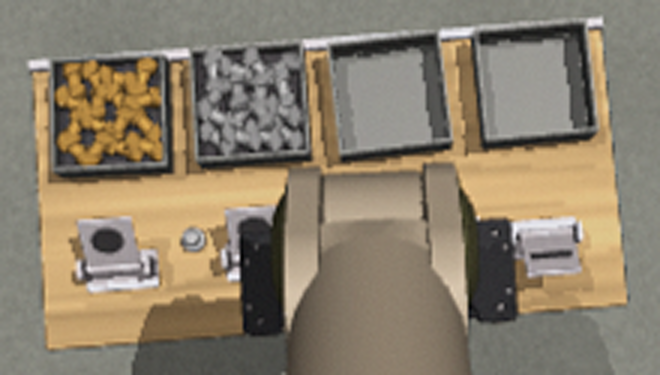

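View pics/m7_scene.png

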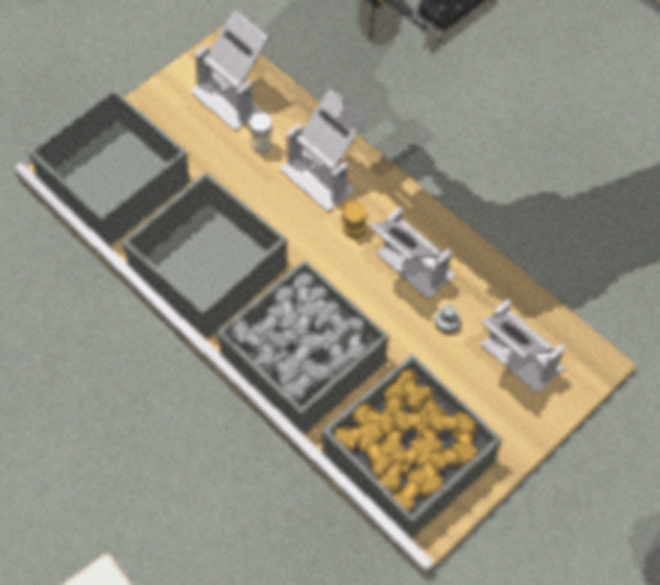

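View pics/topfull.png

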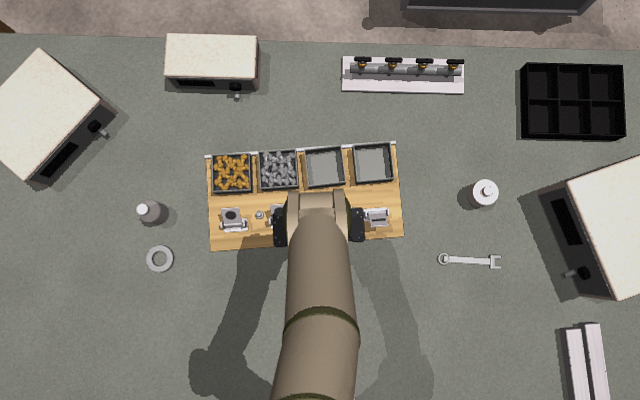

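The scene picture shows the two full-bin tags disc-up and the two empty-bin tags bar-up, with everything else in place and the robot clear. I'm handing the job in.

```bash
python3 -c "
from plant import job
print(job.job_done())"
```

```text
the job is handed in; nothing more can be done
None
```

The job is done and handed in. I pushed over the two wrong tags with the closed fingertips: the one in front of the right-most empty bin, towards the robot, and the one in front of the brass (full) bin, towards its bin.

- **Tags:** My last pictures (t ≈ 7.2 s) show both full-bin tags leaning to the bins with the disc up, and both empty-bin tags leaning to the robot with the bar up. In the top view the arm hid most of the steel bin's tag and all of the left empty bin's tag, so for those two I relied on the scene camera.
- **Everything else:** The bins, coupling, vial and plug looked unmoved, as did the wrench, bottle, capsule and flange. I compared these by eye and did not measure them. The arm hid the coupling and vial in the last top view, so for those I relied on the scene camera too.
- **Forces:** The wrist force readings at the end of each move stayed at about 1.5 N or less, and at hand-in the gripper was well above the board, touching nothing.
- **Slips along the way:** My first four move calls were refused because the rows lacked some keys; nothing moved. Before the second push the finger sat about 7 mm off the tag's centre, so I corrected it before pushing.

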